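Refit the runner stone of a grain mill on its keyed spindle

TASK

The grain mill is open after cleaning: refit its runner stone. Drop the loose steel drive key into the slot across the end of the spindle, right down to the slot floor and centred so that it stands out equally on both sides, then slide the stone, hub boss up, onto the spindle with its keyways over the key until it sits fully home and flat on the shoulder. The slot may stand turned to either side, so look or feel for it; lower both parts gently until they are home, without forcing or dropping them, and leave the things around where they are.

Things in the scene. Friction and masses are not known exactly. Their poses are not given: they have to be found in the camera images.
- key: loose plain steel bar, 42 long (its x) x 9 wide (its y) x 14 high (its z) mm, edges broken by 1 mm, 50 g. Lies on the worktop at the start, its length roughly along world y. Origin at the centre of its underside.
- stone: runner stone, 0.35 to 0.57 kg, lying flat at the start: pale grey ring, 96 mm across, 16 thick, on a light alloy hub 56 across, 36 high. Origin: centre of its underside, z up along the bore. Bore 31.5 across; two keyways 10.5 wide lead off it along the stone's +x and -x, out to 24.5 from the axis; all right through, lower edges bevelled 1 to 1.5 mm. A half turn gives the same fit.
- stone_boss (a point): on the stone's axis, centre of the top of its hub, 36 mm above its underside. The hub's round boss (56 mm across) stands 20 mm above the ring and can be gripped across its diameter. Axes as the stone's.
- mill: lower half of the grain mill, fixed: beech case 140 (x) x 150 (y) mm, deck 78 high with a low rim (128 mm across, 83.5 high). Origin on the worktop under the spindle axis; flour chute at its front (-x). In the middle the steel spindle, 30 mm across, stands upright from a shoulder 48 across (86 above the worktop) up to its end (126), whose edge is bevelled 2 mm.
- spindle_end (a point): centre of the spindle's end, 126 mm above the worktop; axes as the mill's. A straight slot 10.5 mm wide is cut right across the end, 28 deep (floor 98 above the worktop), mouth bevelled 1.2 mm. It runs along the mill's y, but turned by up to 0.75 rad either way about the axis; this turn is not measured. The spindle resists turning with about 0.35 N m: light rubbing does not turn it.
- mill_seat (a point): centre of the shoulder on which the hub sits, on the spindle axis, 86 mm above the worktop; axes as the mill's. The seated key's underside is 12 mm above it, the seated stone's underside level with it. Spindle and shoulder should not be pressed or knocked with more than 25 N.
- mug: striped mug, 95 high, loose, standing near the work; leave it alone. Origin at the centre of its underside.
- spice_jar: small spice jar with red cap, 42 x 100 high, loose; leave it alone. Origin at the centre of its underside.
- brush: small pink brush, 86 long, 22 high, loose, lying on the worktop; leave it alone. Origin at the centre of its underside.
- tub: small food tub, 72 across, 71 high, loose; leave it alone. Origin at the centre of its underside.

How it is judged (in metres and radians):
On the way, in this order (a step that is already met when the one before it is completed fails the run):
1. the key lies on the floor of the spindle slot, centred (z of key in the frame of mill_seat between 0.01 and 0.0145 m and horizontal distance between key and mill_seat below 0.0045 m and angle between key's own z axis and vertical below 0.08 rad), for 0.2 s.
2. the stone is home on the shoulder, its keyways over the key (z of stone in the frame of mill_seat below 0.0025 m and horizontal distance between stone and mill_seat below 0.0025 m and angle between the x axis of stone and the x axis of key, either way round below 0.12 rad), for 0.2 s.
At the end, for the whole second after the job is handed in: Key flat on the slot floor (underside 10 to 14.5 mm above the shoulder, within 4.5 mm of the axis); stone on the shoulder (underside within 2.5 mm of it, within 2.5 mm of the axis, level within 0.04 rad), keyways over the key (within 0.12 rad), at rest (all of step 1 and all of step 2 and z of stone in the frame of mill_seat above -0.003 m and angle between stone's own z axis and vertical below 0.04 rad and linear speed of stone below 0.02 m/s); the robot touches nothing.
It fails at once if the key is pressed on or into the mill with more than 25 N (contact force between key and mill above 25 N).
It fails at once if the stone is pressed on, dropped on or knocked against the mill with more than 25 N (contact force between stone and mill above 25 N).
It fails at once if a thing beside the work is moved by more than 3 cm (distance of any of mug, spice_jar, brush, tub from where it was at the start of the episode above 0.03 m).
It also fails if it takes over 72 s, if anything falls off the work surface, if the arm or the gripper's body presses on something with over 40 N, if the wrist force passes 120 N, or if a joint passes its speed limit or range.

ROBOT

A 7-joint arm with a two-finger parallel gripper is mounted at the origin on a cart in front of the work surface, level with it; the furniture and walls round the work are solid. World frame = base frame: x ahead of the robot, y to its left, z up, the work surface at z = 0. Lengths are in mm, angles in rad, forces in N, time in s.
With the tool pointing down it reaches from about 400 to 850 mm from the base axis. Payload 10.4 kg.
Tool frame: the origin (TCP) lies at the very end of the fingers, on their centre line; the grasp point (between the pads) lies 19 mm behind it; z points along the fingers, y is the line along which they close (so a half turn about z gives the same grasp; the last joint's range is limited). The gripper opens to 85 mm and grips with 20 to 120 N. Pads are 22 mm wide; open, the fingers measure 114 mm over their backs; the gripper's body (76 mm by 85 mm) begins 54 mm behind the grasp point. The pads swing forward as they close: fully open they stand 13 mm farther back than shut.
Start: joints at [-1.269, 0.332, -0.065, 1.46, 0.022, 1.35, -0.088], TCP at [199.437, 592.348, 231.338] pointing down, gripper open.
Joint ranges: [-2.6, 2.6], [-0.5, 2.12], [-1.47, 1.34], [0.16, 2.42], [-1.27, 4.41], [0.06, 2.06], [-2.6, 2.6]. Speed limits (rad/s): [2.22, 2.22, 2.79, 2.79, 3.14, 3.14, 3.14].

INTERFACE

Orientations are given as a unit quaternion [x, y, z, w].
In Python, from plant import robot gives the robot as it stands.
- The arm moves only by the shell command python3 -m creep 'ROWS' [FORCE]. ROWS is a JSON object of lists of equal length, an entry for each row: "hand": the opening, from 0 (shut) to 1 (fully open); "offset": the shift along the tool's x, y, z in m, a list of three; "delta_rot": the turn, a rotation vector about the tool's x, y, z in rad, a list of three. A call has exactly 5 rows; each row is the pose to reach, as a shift and turn from the pose commanded when the call began, along the tool's axes at that moment; what a row does not reach only later rows make up. A row lasts 1/8 s, in which the tool goes at most 62.5 mm and 10.7 degrees, less where a joint would pass 70% of its speed; a pose out of reach is approached as far as the arm can. A call with a gripper value outside its range is refused whole. The fingers move at their own pace and stop on an object; FORCE is the grip in N (left out, the last holds). Time passes only in rows, so rows that repeat a pose let the fingers close, or fill a call up. It gives the time, the measured TCP pose, the force, the opening and the grip force at its end, in the units of the state.
- robot.sense(): the state, without advancing time (a new reading comes with each control period).
- robot.read_camera(name): name is "side" or "top"; returns a dict with "color" (480x640x3 uint8, red, green, blue), "vertical_fov" (degrees; the focal length in pixels is half the picture's height over the tangent of half this angle, whatever the lens; pixels are square), "cx", "cy" (the principal point, pixels), "distortion" ([k1, k2, p1, p2, k3] as OpenCV has them; the pictures are not rectified), "extrinsics" (4x4, takes a point from world to camera coordinates). Camera axes: x right, y down, z forward; pixel columns grow to the right and rows downward; lengths in mm; the calibration is good to about 2 mm. A picture is of the moment at which its call begins. There is no depth.
- robot.job_done(): hands the job in; it is judged then, once.
The state is a dict: "clock": time; "joint_pos": joint angles; "joint_vel": joint speeds; "joint_torque": joint torques, N m; "ee_pos": TCP position; "orientation": TCP orientation; "ft_force": force on the tool from outside, world axes, zero at the start; "ft_torque": the same for the moment, N m; "finger_gap": opening from 0.0 (shut) to 1.0 (fully open); "finger_force": force on a finger pad.
Only numpy, scipy, OpenCV 4.12 (cv2) and the standard library are available. Lean on these libraries where they do the work, as an engineer would, in place of code of your own. Each camera call takes 0.05 s, during which the arm holds its last target. There are 200 camera calls.

## Working session

There is one attempt and no reset: what is moved stays moved. The work goes in short steps, Python scripts to look and compute and a shell command to move; the robot and the scene stay as the last step left them, time stands still between calls to the robot, and variables do not carry over. Pictures are saved under pics/ and viewed, at most 10 in all, crops included, and the job is handed in when it is done.

```bash
ls; mkdir -p pics; cat > h.py <<'E'
import numpy as np, cv2
from plant import robot
def K(c):
    f=240/np.tan(np.radians(c["vertical_fov"])/2)
    return np.array([[f,0,c["cx"]],[0,f,c["cy"]],[0,0,1.]]),np.array(c["distortion"],float)
def ray(c,uv):
    k,d=K(c);p=cv2.undistortPoints(np.array(uv,float).reshape(-1,1,2),k,d).reshape(-1,2)
    E=np.array(c["extrinsics"]);R,t=E[:3,:3],E[:3,3]
    return -R.T@t,np.c_[p,np.ones(len(p))]@R
def onz(c,uv,z):
    o,d=ray(c,uv);return o+d*((z-o[2])/d[:,2])[:,None]
def proj(c,P):
    k,d=K(c);E=np.array(c["extrinsics"])
    return cv2.projectPoints(np.array(P,float).reshape(-1,3),cv2.Rodrigues(E[:3,:3])[0],E[:3,3],k,d)[0].reshape(-1,2)
def save(c,n): cv2.imwrite("pics/"+n+".png",c["color"][:,:,::-1])
E
python3 - <<'E'
from h import *
s=robot.sense();print({k:np.round(v,3).tolist() for k,v in s.items()})
for n in("top","side"):
    c=robot.read_camera(n);save(c,n+"0");E=np.array(c["extrinsics"]);print(n,(-E[:3,:3].T@E[:3,3]).round(),c["vertical_fov"],E.round(2).tolist())
E
```

```text
pics
{'clock': 0.0, 'joint_pos': [-1.269, 0.333, -0.065, 1.461, 0.022, 1.35, -0.089], 'joint_vel': [0.0, 0.0, 0.002, -0.001, -0.0, 0.001, 0.0], 'joint_torque': [-0.0, -62.544, 0.049, -39.162, 0.016, 0.01, 0.0], 'ee_pos': [199.311, 591.938, 230.481], 'orientation': [0.162, 0.987, -0.001, -0.0], 'ft_force': [0.024, -0.45, -0.774], 'ft_torque': [0.027, 0.061, -0.042], 'finger_force': 0.0, 'finger_gap': 1.001}
top [ 412.   -3. 1339.] 48.95348134691559 [[-0.02, -1.0, -0.01, 21.98], [-0.99, 0.02, -0.11, 553.77], [0.11, 0.01, -0.99, 1286.73], [0.0, 0.0, 0.0, 1.0]]
side [529. 746. 644.] 53.96334792772933 [[-1.0, -0.03, -0.01, 555.13], [-0.01, 0.59, -0.8, 82.75], [0.03, -0.8, -0.59, 967.75], [0.0, 0.0, 0.0, 1.0]]
```

View pics/top0.png

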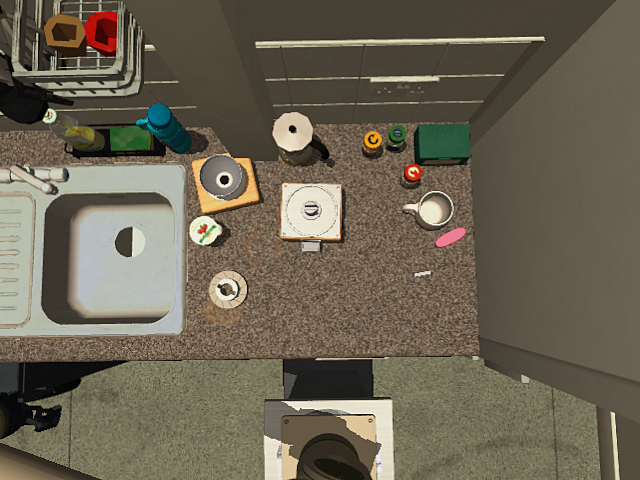

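View pics/side0.png

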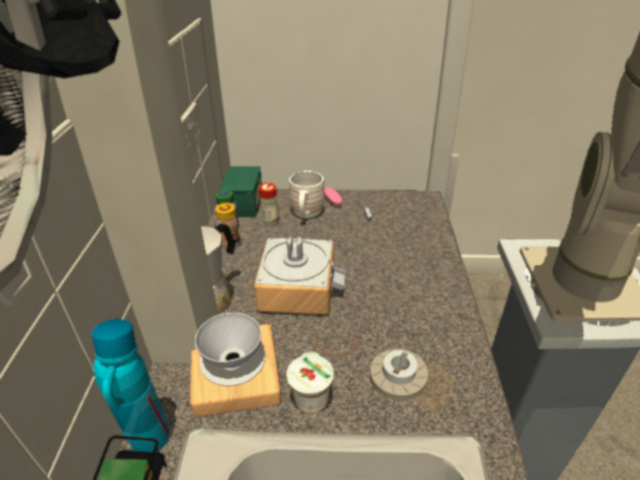

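The top view shows the key at about (422,274), the stone at (228,290) and the mill spindle at (311,211), with the tub at (206,231) and the mug at (434,210). In the side view the key is at (368,213), the stone at (400,372) and the spindle at (294,250). Next I'll enlarge these areas.

```bash
python3 - <<'E'
from h import *
import pickle
n=16;C={}
for k in("top","side"):
    c=robot.read_camera(k);a=c["color"].astype(float)
    for i in range(7):a+=robot.read_camera(k)["color"]
    c["color"]=(a/8).astype(np.uint8);C[k]=c
pickle.dump(C,open("c0.pkl","wb"))
def crop(k,u,v,r=19,s=260):
    return cv2.resize(C[k]["color"][v-r:v+r,u-r:u+r],(s,s),interpolation=cv2.INTER_CUBIC)
rows=[np.hstack([crop(k,*p) for p in ps]) for k,ps in(("top",[(422,274),(228,290),(311,211)]),("side",[(368,213),(400,372),(294,250)]))]
cv2.imwrite("pics/m1.png",np.vstack(rows)[:,:,::-1])
E
```

```text
(no output)
```

View pics/m1.png

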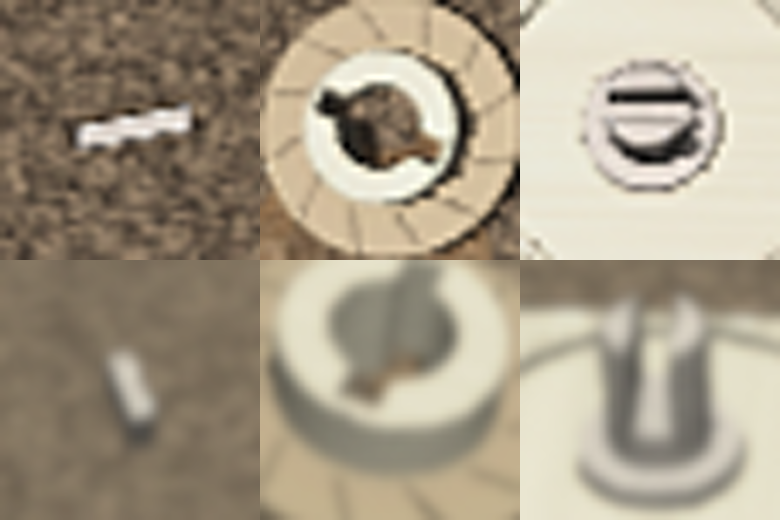

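The crops show that the spindle slot runs almost along image x (world y). The key is tilted about 10° from that. The stone's keyways run from upper left to lower right, about 30° off. Now I'll measure each one.

```bash
cat > m.py <<'E'
from h import *
import pickle
C=pickle.load(open("c0.pkl","rb"));c=C["top"];S=8
def up(c,u,v,r):
    g=c["color"][v-r:v+r,u-r:u+r];return cv2.resize(g,None,fx=S,fy=S,interpolation=cv2.INTER_CUBIC)
def full(p,u,v,r): return (np.array(p,float).reshape(-1,2)+.5)/S-.5+[u-r,v-r]
def big(m):
    cs,_=cv2.findContours(m.astype(np.uint8),cv2.RETR_EXTERNAL,cv2.CHAIN_APPROX_NONE);return max(cs,key=cv2.contourArea)
def circ(P):
    A=np.c_[2*P[:,:2],np.ones(len(P))];x=np.linalg.lstsq(A,(P[:,:2]**2).sum(1),rcond=None)[0]
    return x[:2],np.sqrt(x[2]+x[:2]@x[:2])
def rect(P):
    (cx,cy),(w,h),a=cv2.minAreaRect((P[:,:2]-P[:,:2].mean(0)).astype(np.float32));m=P[:,:2].mean(0)
    if w<h:w,h,a=h,w,a+90
    return np.round([cx+m[0],cy+m[1],w,h],1),round(np.radians(a),3)
if __name__=="__main__":
    # key
    for k,(u,v) in(("top",(422,274)),("side",(368,213))):
        g=up(C[k],u,v,16).min(2)
        for t in(150,170,190):
            P=onz(C[k],full(big(g>t),u,v,16),14);q=P[:,:2]-P[:,:2].mean(0)
            print("key",k,t,rect(P))
    # stone boss and ring
    u,v,r=228,290,26;g=up(c,u,v,r)
    for t in(190,205,220):
        P=onz(c,full(big(g.min(2)>t),u,v,r),36);h=cv2.convexHull((P[:,:2]*20).astype(np.int32)).reshape(-1,2)/20.
        print("boss",t,circ(h))
        cx,rr=circ(h)
        yy,xx=np.mgrid[:g.shape[0],:g.shape[1]]
        Q=onz(c,full(np.c_[xx.ravel(),yy.ravel()],u,v,r),36)[:,:2]-cx;d=np.hypot(*Q.T)
        m=(g.min(2).ravel()<t-40)&(d>18.5)&(d<23.5);th=np.arctan2(Q[m,1],Q[m,0])
        print(" keyway",np.angle(np.exp(2j*th).mean())/2,m.sum(), [np.angle(np.exp(1j*th[s]).mean()).round(3) for s in (th>0,th<0)])
    # mill
    u,v,r=311,211,12;g=up(c,u,v,r).min(2)
    cv2.imwrite("pics/mill.png",cv2.resize(g,(768,768) if 0 else (576,576),interpolation=cv2.INTER_CUBIC))
    np.set_printoptions(linewidth=200);print(c["color"][201:223,300:324].min(2))
E
python3 m.py
```

```text
key top 150 (array([ 456.7, -241.5,   41.5,    9.5]), np.float64(1.752))
key top 170 (array([ 456.8, -241.5,   40.6,    8.7]), np.float64(1.745))
key top 190 (array([ 456.9, -241.4,   39.4,    7.8]), np.float64(1.74))
key side 150 (array([ 458.3, -240.5,   39.5,    8.9]), np.float64(1.737))
key side 170 (array([ 458.3, -239.8,   33.7,    6.3]), np.float64(1.733))
key side 190 (array([ 459.3, -247.4,    0.6,    0. ]), np.float64(-1.612))
boss 190 (array([425.48117593, 246.84765223]), np.float64(26.77638813582018))
 keyway 1.1200455289998361 1039 [np.float64(1.121), np.float64(-2.023)]
boss 205 (array([425.30192928, 246.89077849]), np.float64(25.98274624025363))
 keyway 1.1217226845012005 1105 [np.float64(1.112), np.float64(-2.01)]
boss 220 (array([427.85608378, 245.18326324]), np.float64(23.11481915108441))
 keyway 1.1330947912209912 1270 [np.float64(1.393), np.float64(-2.172)]
[[210 211 211 212 214 209 205 191 143 159 158 141 123 159 209 182 157 213 209 207 207 207 206 205]
 [210 211 213 210 206 184 145 176 168 175 178 178 170 145 135 173 188 198 215 212 209 208 208 208]
 [211 213 19
[... 1268 characters left out ...]
2 210]
 [216 219 203 169 193 213 214 215 209 201 201 202 202 202 210 224 225 203  99 127 222 215 212 212]
 [215 216 214 193 162 183 214 212 213 215 217 216 216 216 216 218 189 142 194 199 213 209 208 208]
 [215 215 217 216 193 148 150 195 222 219 218 219 219 222 195 116 134 205 219 215 213 211 211 210]
 [210 210 209 211 209 198 180 147 122 116 130 135 124  98 134 189 194 212 207 206 205 206 206 207]
 [210 210 208 209 210 213 210 200 192 194 196 197 194 189 197 214 210 207 207 206 206 206 207 206]
 [215 215 215 214 215 215 216 217 218 219 218 218 217 217 216 214 213 213 212 212 211 212 212 211]
 [212 212 212 212 211 211 212 214 214 213 213 212 212 212 212 212 212 213 211 212 212 212 212 213]]
```

```bash
python3 - <<'E'
from m import *
g=c["color"].min(2).astype(float)
# slot edges by column, subpixel level crossing
up_,lo=[],[]
for col in range(305,315):
    p=g[202:208,col];i=np.where((p[:-1]>130)&(p[1:]<=130))[0][0];up_.append((col,202+i+(p[i]-130)/(p[i]-p[i+1])))
    w=np.clip(195-g[208:211,col],0,None);lo.append((col,(np.arange(208,211)*w).sum()/w.sum()))
for n,e,z in(("far",up_,126),("near",lo,126)):
    P=onz(c,e,z);f=np.polyfit(P[:,1],P[:,0],1);print(n,P.mean(0).round(1),"slope dx/dy",f[0].round(3))
print("centre guess",onz(c,[(310.6,206.2)],126).round(1))
# rim circle z 83.5, shoulder z 86 : radial dark minima
for z,R,name in((83.5,64,"rim"),(86,24,"shoulder")):
    c0=np.array([600.,0])
    c0=onz(c,[(311,210)],z)[0,:2]
    for it in range(4):
        pts=[]
        for a in np.linspace(0,2*np.pi,120,endpoint=False):
            rr=np.arange(R-5,R+5,.25)
            Q=np.c_[c0[0]+rr*np.cos(a),c0[1]+rr*np.sin(a),np.full(len(rr),z)]
            uv=proj(c,Q).astype(np.float32);s=cv2.remap(g.astype(np.float32),uv[:,:1],uv[:,1:],cv2.INTER_CUBIC).ravel()
            if s.max()-s.min()>35:
                pts.append(Q[s.argmin()])
        P=np.array(pts);cc,rad=circ(P)
        for _ in range(3):
            e=np.abs(np.hypot(*(P[:,:2]-cc).T)-rad);P=P[e<1.8];cc,rad=circ(P)
        c0=cc
    print(name,cc.round(2),rad.round(2),len(P))
s=C["side"];q=s["color"].min(2)
np.set_printoptions(linewidth=220);print(onz(s,[(294,243)],126),proj(s,[[600,0,126],[600,10,126],[610,0,126]]));print(q[234:266,282:308])
E
```

```text
far [617.3  34.6 126. ] slope dx/dy -0.016
near [606.5  34.7 126. ] slope dx/dy -0.012
centre guess [[613.3  32.1 126. ]]
rim [608.43  30.13] 63.15 37
shoulder [610.17  32.9 ] 22.49 72
[[612.21481591  45.24931041 126.        ]] [[302.28622736 229.17130577]
 [301.9187362  232.15009194]
 [297.12018309 229.10734728]]
[[ 95  91  88  87  88  91  95  99 101  99  97  95  92  89  86  88  92  95  96  98  98  96  94  92  93  94]
 [100  95  90  87  87  91  96 102 105 106 100  93  90  89  90  95 102 101  96  94  93  93  94  94  93  92]
 [104 100  94  91  91  95 102 113 121 119 106  93  90  93  97 112 129 127 111  98  93  94  96  97  95  95]
 [127 124 117 110 108 111 123 141 147 135 113 101 101 105 109 127 154 157 137 114 101  98  99 101 104 105]
 [170 166 156 145 139 141 155 169 167 144 122 121 127 129 130 142 166 179 166 139 121 116 117 121 127 129]
 [198 196 185 174 165 168 179 185 175 147 130 141 153 155 153 158 177 190 183 159 142 140 143 151 160 165]
 [200 199 191 180 171 178 189 191 176 145 129 144 157 160 160 167 185 194 189 166 147 145 152 163 173 181]
 [189 185 175 163 157 171 186 189 1
[... 1940 characters left out ...]
 115 116 114 112 111 114 123 143 167 185 191 184 167 158]
 [191 174 171 182 190 189 179 162 145 134 129 127 126 126 126 127 131 140 155 171 185 190 186 171 151 154]
 [188 164 153 167 182 189 189 184 174 164 157 153 152 152 154 156 162 169 180 188 190 184 171 150 140 159]
 [190 165 144 147 163 176 186 190 189 185 181 178 179 178 179 181 183 187 188 186 179 165 146 133 142 170]
 [195 179 155 137 139 153 168 179 184 185 184 186 186 185 184 184 183 182 177 167 153 136 127 137 161 184]
 [200 193 176 153 136 134 142 154 161 163 166 169 169 168 166 164 162 158 150 139 129 126 137 160 182 196]
 [203 202 194 178 159 143 136 135 136 138 140 141 141 140 138 136 134 131 126 127 134 150 167 184 195 201]]
```

```bash
cat > go.py <<'E'
# usage: go.py x y z ydir  -> tool-axis offset (m) and rotvec from the measured pose; ydir: world angle of closing line
import sys
from h import *
from scipy.spatial.transform import Rotation as Ro
s=robot.sense();R=Ro.from_quat(s["orientation"]);p=np.array(s["ee_pos"])
x,y,z,a=map(float,sys.argv[1:5])
b=[]
for a_ in(a,a+np.pi):
    Y=np.array([np.cos(a_),np.sin(a_),0]);Z=np.array([0,0,-1.]);T=Ro.from_matrix(np.c_[np.cross(Y,Z),Y,Z]);b.append((R.inv()*T).as_rotvec())
d=R.inv().apply(np.array([x,y,z])-p)/1000
print("t",round(s["clock"],2),"offset",d.round(4).tolist(),"len",np.linalg.norm(d).round(4),"rot",[q.round(3).tolist() for q in b],"j7",np.round(s["joint_pos"][6],2),"F",np.round(s["ft_force"],1),"gap",np.round(s["finger_gap"],3),"p",p.round(1))
E
python3 go.py 430 200 230 1.745; python3 go.py 457.5 -241.3 230 1.745
```

```text
t 0.9 offset [-0.3437, -0.2982, 0.0013] len 0.455 rot [[0.0, 0.0, -0.499], [0.0, -0.0, 2.643]] j7 -0.09 F [ 1.4 -0.1  0.7] gap 1.0 p [199.5 592.3 231.3]
t 0.9 offset [-0.5106, -0.7077, 0.0013] len 0.8726 rot [[0.0, 0.0, -0.499], [0.0, -0.0, 2.643]] j7 -0.09 F [ 1.4 -0.1  0.7] gap 1.0 p [199.5 592.3 231.3]
```

```bash
python3 -m creep '{"hand":[1,1,1,1,1],"offset":[[-0.046,-0.04,0],[-0.092,-0.08,0],[-0.138,-0.12,0],[-0.184,-0.16,0],[-0.23,-0.2,0]],"delta_rot":[[0,0,-0.1],[0,0,-0.2],[0,0,-0.3],[0,0,-0.4],[0,0,-0.5]]}'; python3 go.py 440 150 200 1.745;python3 go.py 457.5 -241.3 120 1.745
```

```text
clock: 1.52
ee_pos: [354.4, 327.6, 231.6]
orientation: [-0.089, 0.996, 0.0, 0.0]
ft_force: [1.8, 0.4, 0.4]
finger_gap: 1.004
finger_force: 0.0
t 1.52 offset [-0.0527, -0.19, 0.0315] len 0.1997 rot [[0.001, 0.001, 0.004], [-0.001, 0.001, -3.137]] j7 0.91 F [1.8 0.4 0.4] gap 1.004 p [354.4 327.6 231.6]
t 1.52 offset [-0.0004, -0.5782, 0.1112] len 0.5888 rot [[0.001, 0.001, 0.004], [-0.001, 0.001, -3.137]] j7 0.91 F [1.8 0.4 0.4] gap 1.004 p [354.4 327.6 231.6]
```

```bash
python3 -m creep '{"hand":[1,1,1,1,1],"offset":[[-0.015,-0.06,0.005],[-0.03,-0.12,0.01],[-0.035,-0.18,0.02],[-0.04,-0.24,0.03],[-0.04,-0.3,0.04]],"delta_rot":[[0,0,0],[0,0,0],[0,0,0],[0,0,0],[0,0,0]]}'; python3 go.py 457.5 -241.3 60 1.745
```

```text
clock: 2.15
ee_pos: [445.7, 39.0, 191.3]
orientation: [-0.087, 0.996, 0.0, 0.001]
ft_force: [1.8, 0.7, 0.5]
finger_gap: 1.0
finger_force: 0.0
t 2.15 offset [0.0374, -0.2782, 0.1312] len 0.3098 rot [[0.0, 0.001, 0.001], [-0.002, 0.001, -3.141]] j7 1.54 F [1.8 0.7 0.5] gap 1.0 p [445.7  39.  191.3]
```

```bash
python3 -m creep '{"hand":[0.8,0.8,0.75,0.75,0.75],"offset":[[0.01,-0.06,0.02],[0.02,-0.12,0.04],[0.03,-0.18,0.06],[0.04,-0.235,0.08],[0.04,-0.278,0.1]],"delta_rot":[[0,0,0],[0,0,0],[0,0,0],[0,0,0],[0,0,0]]}'; python3 go.py 457.5 -241.3 30 1.745
```

```text
clock: 2.78
ee_pos: [454.0, -242.3, 91.1]
orientation: [-0.087, 0.996, -0.0, 0.001]
ft_force: [1.1, 2.1, -0.5]
finger_gap: 0.747
finger_force: 0.0
t 2.77 offset [-0.0035, 0.0005, 0.0611] len 0.0612 rot [[-0.001, 0.001, -0.0], [0.002, 0.001, 3.141]] j7 2.32 F [ 1.1  2.1 -0.5] gap 0.747 p [ 454.  -242.3   91.1]
```

```bash
python3 -m creep '{"hand":[0.75,0.75,0.75,0.75,0.75],"offset":[[-0.0035,0.0005,0.03],[-0.0035,0.0005,0.06],[-0.0035,0.0005,0.075],[-0.0035,0.0005,0.085],[-0.0035,0.0005,0.087]],"delta_rot":[[0,0,0],[0,0,0],[0,0,0],[0,0,0],[0,0,0]]}'; python3 go.py 457.5 -241.3 3 1.745
python3 - <<'E'
from h import *
L=[]
for k,u,v in(("side",368,205),("top",422,274)):
    c=robot.read_camera(k);L.append(cv2.resize(c["color"][v-40:v+30,u-35:u+35],(400,400),interpolation=cv2.INTER_CUBIC))
cv2.imwrite("pics/k1.png",np.hstack(L)[:,:,::-1])
E
```

```text
clock: 3.4
ee_pos: [457.9, -238.6, 4.4]
orientation: [-0.088, 0.996, 0.0, 0.0]
ft_force: [-0.6, 0.1, 0.5]
finger_gap: 0.752
finger_force: 0.0
t 3.4 offset [0.0009, -0.0026, 0.0014] len 0.0031 rot [[0.0, 0.0, 0.001], [-0.0, 0.0, -3.14]] j7 2.41 F [-0.6  0.1  0.5] gap 0.752 p [ 457.9 -238.6    4.4]
```

View pics/k1.png

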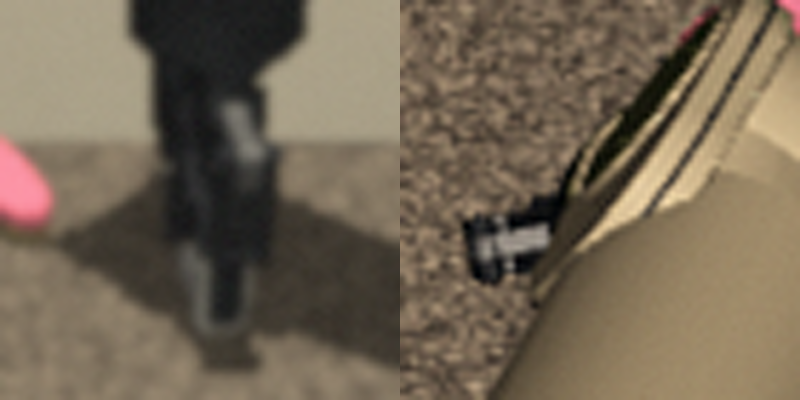

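The fingers stand around the key: a tip shows at about (215,310) in the side crop, and the arm hides the key from the top camera. I'll correct by 2.6 mm and close.

```bash
python3 -m creep '{"hand":[0.75,0.55,0.3,0.3,0.3],"offset":[[0,-0.001,0.001],[0,-0.001,0.001],[0,-0.001,0.001],[0,-0.001,0.001],[0,-0.001,0.001]],"delta_rot":[[0,0,0],[0,0,0],[0,0,0],[0,0,0],[0,0,0]]}' 35; python3 go.py 457.5 -241.3 3 1.745
```

```text
clock: 4.12
ee_pos: [458.2, -239.8, 3.9]
orientation: [-0.087, 0.996, 0.0, 0.0]
ft_force: [-1.6, 0.4, 6.1]
finger_gap: 0.474
finger_force: 34.5
t 4.12 offset [0.001, -0.0014, 0.0009] len 0.0019 rot [[0.0, 0.001, 0.001], [-0.001, 0.0, -3.141]] j7 2.42 F [-1.6  0.4  6.1] gap 0.474 p [ 458.2 -239.8    3.9]
```

```bash
python3 -m creep '{"hand":[0.3,0.3,0.3,0.3,0.3],"offset":[[0,0,-0.01],[0,0,-0.05],[0,0.03,-0.11],[0,0.08,-0.17],[0,0.14,-0.18]],"delta_rot":[[0,0,0],[0,0,0],[0,0,0],[0,0,0],[0,0,0.05]]}'; python3 go.py 612 33 180 1.585
```

```text
clock: 4.75
ee_pos: [436.6, -115.5, 181.5]
orientation: [-0.06, 0.998, -0.0, 0.002]
ft_force: [0.7, 1.7, -1.3]
finger_gap: 0.474
finger_force: 35.6
t 4.75 offset [-0.1921, 0.1263, 0.0023] len 0.2299 rot [[-0.0, 0.004, 0.107], [-0.007, -0.001, -3.035]] j7 1.82 F [ 0.7  1.7 -1.3] gap 0.474 p [ 436.6 -115.5  181.5]
```

```bash
python3 -m creep '{"hand":[0.3,0.3,0.3,0.3,0.3],"offset":[[-0.045,0.03,0],[-0.09,0.06,0],[-0.135,0.09,0],[-0.175,0.115,0],[-0.192,0.126,0.01]],"delta_rot":[[0,0,0.03],[0,0,0.06],[0,0,0.107],[0,0,0.107],[0,0,0.107]]}'; python3 go.py 612 33 150 1.585
```

```text
clock: 5.38
ee_pos: [612.3, 36.2, 168.9]
orientation: [-0.01, 1.0, -0.0, 0.001]
ft_force: [-0.3, -0.6, -1.4]
finger_gap: 0.473
finger_force: 35.7
t 5.38 offset [0.0004, -0.0032, 0.0189] len 0.0192 rot [[-0.0, 0.001, 0.007], [-0.002, -0.0, -3.135]] j7 1.62 F [-0.3 -0.6 -1.4] gap 0.473 p [612.3  36.2 168.9]
```

```bash
python3 -m creep '{"hand":[0.3,0.3,0.3,0.3,0.3],"offset":[[0,-0.001,0.01],[0,-0.002,0.02],[0,-0.002,0.03],[0,-0.002,0.033],[0,-0.002,0.033]],"delta_rot":[[0,0,0.007],[0,0,0.007],[0,0,0.007],[0,0,0.007],[0,0,0.007]]}'; python3 go.py 612 33 102 1.585
python3 - <<'E'
from h import *
L=[]
for k,u,v,r in(("side",294,243,30),("top",311,207,25)):
    c=robot.read_camera(k);L.append(cv2.resize(c["color"][v-r:v+r,u-r:u+r],(400,400),interpolation=cv2.INTER_CUBIC))
    if k=="side":
        np.set_printoptions(linewidth=220);print(c["color"][228:250,280:310].min(2))
        print(proj(c,[[612,54,133],[612,48,126]]))
cv2.imwrite("pics/s1.png",np.hstack(L)[:,:,::-1])
E
```

```text
clock: 6.0
ee_pos: [610.5, 31.5, 135.5]
orientation: [-0.005, 1.0, 0.0, -0.0]
ft_force: [-0.7, 0.3, -0.8]
finger_gap: 0.473
finger_force: 35.7
t 6.0 offset [-0.0016, 0.0014, 0.0335] len 0.0336 rot [[0.0, -0.0, -0.003], [-0.0, -0.0, 3.138]] j7 1.64 F [-0.7  0.3 -0.8] gap 0.473 p [610.5  31.5 135.5]
[[100 101 101  97  88  69  54  50  46  40  32  30  29  30  27  26  32  35  44  57  75  88  98 100  96  92  97  99 105 107]
 [ 98 100 103 102  95  86  77  75  68  55  40  32  27  31  28  29  35  44  60  77  85  96 101 101  96  97  95  98 101 103]
 [ 98  99 101 104 103  97  94  92  88  68  46  31  24  30  30  28  37  58  75  86  92  97 100 100  98  96  97  97 100 101]
 [ 98  99  99 102 101  99  98  99  96  74  48  32  30  28  32  29  41  62  83  94  95  98  98 100  98  95  96  97  97  94]
 [ 99  97  98  98  97 100  98 101  94  77  52  38  28  27  27  30  42  61  87  95  99 101 103 101  98  96  98 104 100  95]
 [ 98  98  98  98  93  95  95  97  94  78  56  36  30  27  28  30  39  61  84  97  99 104 106 105 100  98 101 102 102  99]
 [103 102 102  98  94  93  94  94  92  79  57  38  29  30  29  
[... 1264 characters left out ...]
 101 102 101 103 102 102]
 [102 102 101  98  99  96  92  93  95  93  86  79  82  91  96  96  94  95  99 100  95  90  88  95 101 101 101 101 100  99]
 [100 102  99  99  97  95  93  91  94  94  85  77  80  92  98  96  92  93  99  99  96  90  91  95  99 101 101 101 100 101]
 [102 102  99  99  99  95  93  91  92  94  87  79  80  90  97  95  92  92  96  98  96  90  90  93  99 101 102 100  98  99]
 [101 102 103  99 100  98  94  92  94  94  87  79  82  90  94  94  92  90  96  99  94  88  89  95  98 101 102  99 100 100]
 [102 102 100 100 100  98  96  94  94  95  84  80  83  89  93  94  91  92  97  99  94  89  88  93 100 100 102 101  98 100]]
[[293.54097818 242.76125178]
 [293.99051884 243.88446604]]
```

View pics/s1.png

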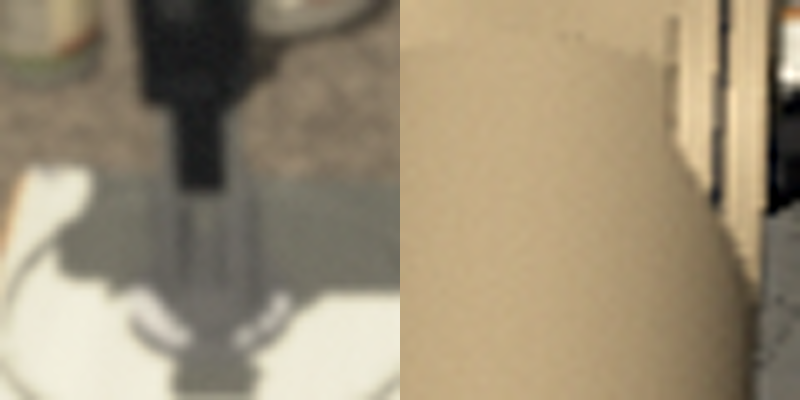

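Side crop: the lower finger is centred at column ≈293.5 and the spindle at ≈294.2. With the key's offset in the pads, the gripper needs about +2 mm in x. I'll shift by that and feel downward.

```bash
python3 -m creep '{"hand":[0.3,0.3,0.3,0.3,0.3],"offset":[[-0.002,0.0015,0.001],[-0.002,0.0015,0.004],[-0.002,0.0015,0.006],[-0.002,0.0015,0.007],[-0.002,0.0015,0.008]],"delta_rot":[[0,0,0],[0,0,0],[0,0,0],[0,0,0],[0,0,0]]}'; python3 go.py 612.7 33 102 1.585
```

```text
clock: 6.72
ee_pos: [612.7, 33.2, 127.4]
orientation: [-0.006, 1.0, 0.0, 0.0]
ft_force: [-0.1, -0.4, -0.7]
finger_gap: 0.466
finger_force: 35.7
t 6.72 offset [-0.0, -0.0002, 0.0254] len 0.0254 rot [[0.0, 0.0, -0.003], [0.0, -0.0, 3.139]] j7 1.64 F [-0.1 -0.4 -0.7] gap 0.466 p [612.7  33.2 127.4]
```

```bash
python3 -m creep '{"hand":[0.3,0.3,0.3,0.3,0.3],"offset":[[0,0,0.001],[0,0,0.002],[0,0,0.003],[0,0,0.004],[0,0,0.004]],"delta_rot":[[0,0,0],[0,0,0],[0,0,0],[0,0,0],[0,0,0]]}'; python3 go.py 612.7 33 102 1.585
```

```text
clock: 7.35
ee_pos: [612.9, 33.2, 123.5]
orientation: [-0.006, 1.0, 0.0, 0.0]
ft_force: [3.0, -0.3, 0.1]
finger_gap: 0.475
finger_force: 35.7
t 7.35 offset [0.0002, -0.0002, 0.0215] len 0.0215 rot [[0.0, 0.001, -0.003], [0.001, -0.0, 3.139]] j7 1.64 F [ 3.  -0.3  0.1] gap 0.475 p [612.9  33.2 123.5]
```

```bash
python3 -m creep '{"hand":[0.3,0.3,0.3,0.3,0.3],"offset":[[-0.0005,0,0.001],[-0.0005,0,0.002],[-0.0005,0,0.003],[-0.0005,0,0.005],[-0.0005,0,0.006]],"delta_rot":[[0,0,0],[0,0,0],[0,0,0],[0,0,0],[0,0,0]]}'; python3 go.py 612.7 33 102 1.585
```

```text
clock: 7.98
ee_pos: [613.1, 33.3, 117.3]
orientation: [-0.006, 1.0, 0.0, -0.0]
ft_force: [1.1, -0.3, 0.2]
finger_gap: 0.473
finger_force: 35.7
t 7.97 offset [0.0004, -0.0003, 0.0153] len 0.0153 rot [[0.0, -0.0, -0.003], [-0.0, -0.0, 3.139]] j7 1.64 F [ 1.1 -0.3  0.2] gap 0.473 p [613.1  33.3 117.3]
```

```bash
python3 -m creep '{"hand":[0.3,0.3,0.3,0.3,0.3],"offset":[[0,0,0.003],[0,0,0.006],[0,0.0035,0.009],[0,0.0045,0.009],[0,0.005,0.009]],"delta_rot":[[0,0,0],[0,0,0],[0,0,0],[0,0,0],[0,0,0]]}'; python3 go.py 612.7 33 102 1.585
```

```text
clock: 8.6
ee_pos: [613.0, 38.4, 108.4]
orientation: [-0.006, 1.0, -0.0, -0.0]
ft_force: [1.1, -0.1, -0.5]
finger_gap: 0.477
finger_force: 35.6
t 8.6 offset [0.0004, -0.0054, 0.0064] len 0.0083 rot [[-0.0, -0.0, -0.003], [-0.0, 0.0, 3.139]] j7 1.64 F [ 1.1 -0.1 -0.5] gap 0.477 p [613.   38.4 108.4]
```

```bash
python3 -m creep '{"hand":[0.3,0.3,0.3,0.3,0.3],"offset":[[0,0.0005,0],[0,0.001,0],[0,0.0015,0],[0,0.002,0],[0,0.002,0]],"delta_rot":[[0,0,0],[0,0,0],[0,0,0],[0,0,0],[0,0,0]]}'; python3 go.py 612.7 33 102 1.585
```

```text
clock: 9.22
ee_pos: [613.0, 39.7, 108.5]
orientation: [-0.005, 1.0, -0.0, -0.0]
ft_force: [1.1, -5.0, 0.4]
finger_gap: 0.472
finger_force: 36.6
t 9.22 offset [0.0004, -0.0067, 0.0065] len 0.0093 rot [[-0.001, -0.0, -0.004], [-0.0, 0.001, 3.138]] j7 1.64 F [ 1.1 -5.   0.4] gap 0.472 p [613.   39.7 108.5]
```

```bash
python3 -m creep '{"hand":[0.3,0.3,0.3,0.3,0.3],"offset":[[0,-0.006,0],[0,-0.0115,0],[0,-0.0125,0],[0,-0.013,0],[0,-0.0135,0]],"delta_rot":[[0,0,0],[0,0,0],[0,0,0],[0,0,0],[0,0,0]]}'; python3 go.py 612.7 33 102 1.585
```

```text
clock: 9.85
ee_pos: [613.2, 27.0, 108.4]
orientation: [-0.006, 1.0, 0.0, -0.0]
ft_force: [0.6, -0.1, 0.4]
finger_gap: 0.474
finger_force: 35.7
t 9.85 offset [0.0004, 0.006, 0.0064] len 0.0088 rot [[0.0, -0.0, -0.003], [-0.0, -0.0, 3.139]] j7 1.66 F [ 0.6 -0.1  0.4] gap 0.474 p [613.2  27.  108.4]
```

```bash
python3 -m creep '{"hand":[0.3,0.3,0.3,0.3,0.3],"offset":[[0,-0.0005,0],[0,-0.001,0],[0,-0.0015,0],[0,-0.002,0],[0,-0.002,0]],"delta_rot":[[0,0,0],[0,0,0],[0,0,0],[0,0,0],[0,0,0]]}'; python3 go.py 613 33 102 1.585
```

```text
clock: 10.48
ee_pos: [613.2, 26.2, 108.4]
orientation: [-0.006, 1.0, 0.001, -0.0]
ft_force: [-0.1, 5.2, -1.0]
finger_gap: 0.471
finger_force: 37.2
t 10.47 offset [0.0001, 0.0068, 0.0064] len 0.0094 rot [[0.001, -0.0, -0.002], [-0.0, -0.002, 3.14]] j7 1.66 F [-0.1  5.2 -1. ] gap 0.471 p [613.2  26.2 108.4]
```

```bash
python3 -m creep '{"hand":[0.3,0.3,0.3,0.3,0.3],"offset":[[0,0.008,0],[0,0.008,0.002],[0,0.008,0.004],[0,0.008,0.005],[0,0.008,0.0055]],"delta_rot":[[0,0,0],[0,0,0],[0,0,0],[0,0,0],[0,0,0]]}'; python3 go.py 613 33 102 1.585
```

```text
clock: 11.1
ee_pos: [613.2, 32.4, 102.9]
orientation: [-0.005, 1.0, -0.0, -0.0]
ft_force: [0.2, 0.2, -0.3]
finger_gap: 0.475
finger_force: 35.7
t 11.1 offset [0.0001, 0.0006, 0.0009] len 0.0011 rot [[-0.0, -0.0, -0.003], [-0.0, 0.0, 3.138]] j7 1.65 F [ 0.2  0.2 -0.3] gap 0.475 p [613.2  32.4 102.9]
```

```bash
python3 -m creep '{"hand":[0.3,0.3,0.3,0.3,0.3],"offset":[[0,0,0.0003],[0,0,0.0006],[0,0,0.0009],[0,0,0.0012],[0,0,0.0012]],"delta_rot":[[0,0,0],[0,0,0],[0,0,0],[0,0,0],[0,0,0]]}'; python3 go.py 613 33 102 1.585
```

```text
clock: 11.72
ee_pos: [613.2, 32.8, 102.0]
orientation: [-0.006, 1.0, 0.0, 0.0]
ft_force: [-1.0, -0.5, 2.9]
finger_gap: 0.476
finger_force: 36.0
t 11.72 offset [0.0002, 0.0002, -0.0] len 0.0003 rot [[0.0, 0.0, -0.003], [0.0, -0.0, 3.139]] j7 1.65 F [-1.  -0.5  2.9] gap 0.476 p [613.2  32.8 102. ]
```

The floor was reached at z = 102.0 with a 3 N reaction, as predicted. I'll release and rise.

```bash
python3 -m creep '{"hand":[0.49,0.52,0.6,0.65,0.65],"offset":[[0,0,0.0003],[0,0,0.0003],[0,0,0],[0,0,0],[0,0,-0.01]],"delta_rot":[[0,0,0],[0,0,0],[0,0,0],[0,0,0],[0,0,0]]}' 20; python3 -m creep '{"hand":[0.65,0.65,1,1,1],"offset":[[0,0,-0.03],[0,0,-0.07],[0.02,0.03,-0.1],[0.05,0.06,-0.12],[0.09,0.1,-0.12]],"delta_rot":[[0,0,0],[0,0,0],[0,0,0],[0,0,0],[0,0,0]]}';  python3 go.py 426 247 150 1.585
```

```text
clock: 12.35
ee_pos: [612.6, 32.7, 111.4]
orientation: [-0.006, 1.0, -0.0, -0.001]
ft_force: [0.2, 0.8, 0.1]
finger_gap: 0.649
finger_force: 0.0
clock: 12.98
ee_pos: [522.4, 131.9, 234.1]
orientation: [-0.005, 1.0, 0.001, 0.002]
ft_force: [0.3, 1.5, -0.4]
finger_gap: 0.996
finger_force: 0.0
t 12.97 offset [0.0957, 0.1159, 0.0839] len 0.1721 rot [[0.001, 0.004, -0.005], [0.006, -0.002, 3.136]] j7 1.32 F [ 0.3  1.5 -0.4] gap 0.996 p [522.4 131.9 234.1]
```

```bash
python3 - <<'E'
from h import *
L=[]
for k,u,v,r in(("side",294,246,20),("top",311,207,16),("top",228,290,26)):
    c=robot.read_camera(k);L.append(cv2.resize(c["color"][v-r:v+r,u-r:u+r],(266,266),interpolation=cv2.INTER_CUBIC))
cv2.imwrite("pics/k2.png",np.hstack(L)[:,:,::-1])
E
```

```text
(no output)
```

View pics/k2.png

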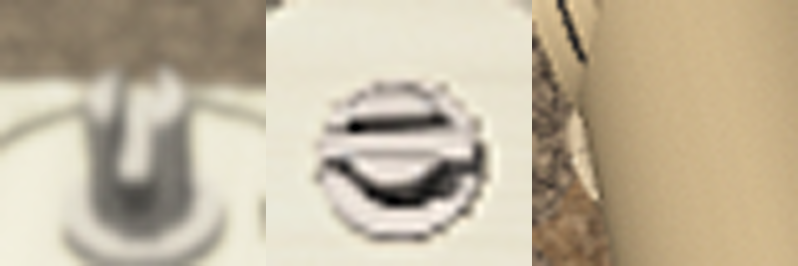

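The key stands in the slot, low down and protruding on both sides, centred around column 400 of the crop. I'll measure its slope again.

```bash
python3 - <<'E'
from m import *
c=robot.read_camera("top");g=c["color"].min(2).astype(float);np.set_printoptions(linewidth=220)
print(g[200:220,298:324].astype(int))
E
```

```text
[[207 207 206 206 206 207 206 208 207 203 195 203 204 202 199 198 199 206 207 205 202 203 201 200 200 200]
 [207 210 208 210 211 209 212 209 205 189 144 159 157 140 122 159 209 182 157 210 208 205 206 207 205 203]
 [209 208 209 210 212 209 206 180 146 176 168 175 177 175 168 142 137 172 187 196 213 209 207 208 208 209]
 [210 211 212 212 196 177 185 155 200 206 207 211 213 214 210 209 185 172 214 185 177 211 209 209 207 208]
 [210 210 211 213 207 197 209 206 208 199 191 187 183 181 173 176 157 112 164 211 193 200 212 210 206 206]
 [213 214 215 207 197 219 190  95  87  85  77  76  72  68  66  58  51  30  60 155 210 179 154 215 208 209]
 [213 212 215 200 145 129  98   0  21  51  50  56  63  69  87  98 113 128 131 158 191 174 150 216 210 211]
 [208 211 206 198 192 190 192 191 195 200 198 198 197 198 200 201 201 202 199 200 202 185 174 219 210 208]
 [211 213 201 179 201 208 209 212 211 214 214 211 214 213 214 213 212 212 213 209 214 182  98 162 214 207]
 [210 211 205 200 207 202 188 183 161 158 158 158 157 156 158 158 159 175 207 221 222 189  60 137 221 213]
 [212 214 212 174  90  74  85 
[... 340 characters left out ...]
  98  86  67  43  30  45  72  77 152 201 135 208 214 212]
 [211 214 216 209 196 209 212 217 170  41  21  25  35  56  54  26  31  54  70 130 199 145 124 215 207 206]
 [216 215 215 214 201 193 213 217 215 188 129  43  14  25  32  45 134 212 206 219 199 130 206 213 211 209]
 [215 216 216 217 200 169 190 211 213 216 206 198 200 201 201 201 209 223 224 203  98 126 222 213 209 211]
 [214 213 213 216 214 192 159 183 217 212 212 216 214 215 216 214 213 215 187 142 194 197 210 208 206 208]
 [214 212 214 214 216 214 193 146 150 196 220 216 217 216 217 220 195 115 135 206 217 213 213 210 210 206]
 [209 209 210 207 208 209 208 199 178 146 119 117 129 133 124  95 132 189 188 210 207 204 203 204 205 207]]
```

```bash
python3 -m creep '{"hand":[1,1,1,1,1],"offset":[[0.03,0.035,0.02],[0.06,0.07,0.05],[0.09,0.1,0.09],[0.096,0.116,0.14],[0.096,0.116,0.16]],"delta_rot":[[0,0,0.12],[0,0,0.24],[0,0,0.36],[0,0,0.46],[0,0,0.46]]}'; python3 go.py 425.4 247 23 1.12
```

```text
clock: 13.8
ee_pos: [423.9, 246.3, 69.5]
orientation: [0.223, 0.975, -0.001, -0.001]
ft_force: [0.2, -0.8, 0.1]
finger_gap: 1.005
finger_force: 0.0
t 13.8 offset [-0.0011, 0.0015, 0.0465] len 0.0465 rot [[-0.003, -0.001, 0.001], [0.001, -0.004, -3.141]] j7 0.6 F [ 0.2 -0.8  0.1] gap 1.005 p [423.9 246.3  69.5]
```

```bash
python3 -m creep '{"hand":[1,1,1,1,1],"offset":[[-0.001,0.0015,0.015],[-0.001,0.0015,0.03],[-0.001,0.0015,0.04],[-0.001,0.0015,0.044],[-0.001,0.0015,0.046]],"delta_rot":[[0,0,0],[0,0,0],[0,0,0],[0,0,0],[0,0,0]]}'; python3 go.py 425.4 247 23 1.12; python3 - <<'E'
from h import *
L=[]
for k,u,v,r in(("side",400,365,45),("top",228,285,40)):
    c=robot.read_camera(k);L.append(cv2.resize(c["color"][v-r:v+r,u-r:u+r],(400,400),interpolation=cv2.INTER_CUBIC))
cv2.imwrite("pics/st1.png",np.hstack(L)[:,:,::-1])
E
```

```text
clock: 14.42
ee_pos: [426.6, 247.7, 25.9]
orientation: [0.223, 0.975, 0.0, 0.0]
ft_force: [0.1, -0.6, -0.1]
finger_gap: 1.0
finger_force: 0.0
t 14.43 offset [0.0007, -0.0011, 0.0029] len 0.0032 rot [[0.001, 0.0, 0.002], [-0.0, 0.001, -3.14]] j7 0.64 F [ 0.1 -0.6 -0.1] gap 1.0 p [426.6 247.7  25.9]
```

View pics/st1.png

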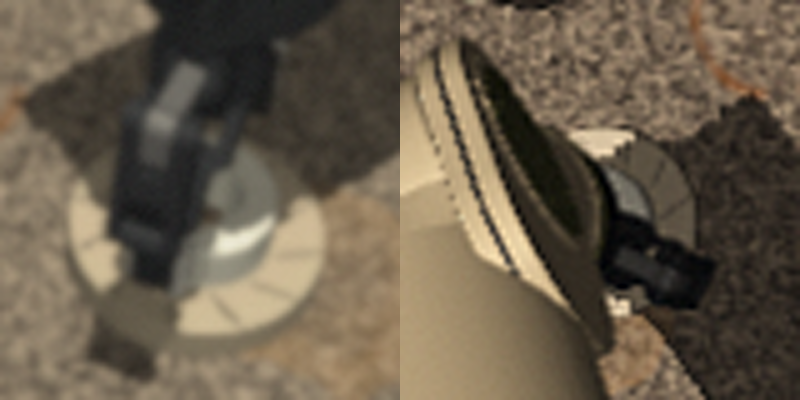

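The fingers straddle the boss: the near finger is at about (150,240) in the side crop and the boss lies between them. Closing.

```bash
python3 -m creep '{"hand":[0.8,0.7,0.5,0.4,0.4],"offset":[[0.0005,-0.0005,0.0015],[0.0005,-0.0005,0.0015],[0.0005,-0.0005,0.0015],[0.0005,-0.0005,0.0015],[0.0005,-0.0005,0.0015]],"delta_rot":[[0,0,0],[0,0,0],[0,0,0],[0,0,0],[0,0,0]]}' 60; python3 go.py 425.4 247 23 1.12
```

```text
clock: 15.15
ee_pos: [425.5, 247.2, 24.9]
orientation: [0.223, 0.975, -0.0, -0.0]
ft_force: [-4.0, -3.1, 10.8]
finger_gap: 0.627
finger_force: 61.1
t 15.15 offset [0.0, -0.0002, 0.0019] len 0.0019 rot [[-0.0, -0.001, 0.002], [0.001, -0.0, -3.14]] j7 0.64 F [-4.  -3.1 10.8] gap 0.627 p [425.5 247.2  24.9]
```

```bash
python3 -m creep '{"hand":[0.4,0.4,0.4,0.4,0.4],"offset":[[0,0,-0.005],[0,0,-0.03],[0,0,-0.08],[0,0,-0.13],[0,0,-0.165]],"delta_rot":[[0,0,0],[0,0,0],[0,0,0],[0,0,-0.05],[0,0,-0.1]]}'; python3 go.py 611.9 33.2 185 1.59
```

```text
clock: 15.78
ee_pos: [425.7, 247.3, 191.3]
orientation: [0.173, 0.985, 0.001, 0.0]
ft_force: [0.6, 0.5, -5.6]
finger_gap: 0.619
finger_force: 65.3
t 15.78 offset [-0.248, -0.1379, 0.0062] len 0.2838 rot [[0.001, 0.001, -0.367], [0.001, -0.002, 2.775]] j7 0.63 F [ 0.6  0.5 -5.6] gap 0.619 p [425.7 247.3 191.3]
```

```bash
python3 -m creep '{"hand":[0.4,0.4,0.4,0.4,0.4],"offset":[[-0.04,-0.022,0],[-0.09,-0.05,0],[-0.14,-0.078,0],[-0.19,-0.106,0],[-0.225,-0.125,0]],"delta_rot":[[0,0,-0.08],[0,0,-0.16],[0,0,-0.24],[0,0,-0.32],[0,0,-0.367]]}'; python3 go.py 611.9 33.2 170 1.59
```

```text
clock: 16.4
ee_pos: [595.1, 50.3, 188.8]
orientation: [-0.009, 1.0, -0.001, -0.0]
ft_force: [0.7, 0.4, -5.0]
finger_gap: 0.619
finger_force: 65.2
t 16.4 offset [-0.0165, -0.0174, 0.0188] len 0.0304 rot [[-0.001, -0.001, -0.001], [-0.001, 0.002, 3.141]] j7 1.58 F [ 0.7  0.4 -5. ] gap 0.619 p [595.1  50.3 188.8]
```

```bash
python3 -m creep '{"hand":[0.4,0.4,0.4,0.4,0.4],"offset":[[-0.008,-0.008,0.004],[-0.0165,-0.0165,0.01],[-0.0165,-0.0165,0.02],[-0.0165,-0.0165,0.027],[-0.0165,-0.0165,0.027]],"delta_rot":[[0,0,0],[0,0,0],[0,0,0],[0,0,0],[0,0,0]]}'; python3 go.py 611.9 33.2 111 1.59;  python3 - <<'E'
from h import *
L=[]
for k,u,v,r in(("side",294,240,35),("top",311,207,35)):
    c=robot.read_camera(k);L.append(cv2.resize(c["color"][v-r:v+r,u-r:u+r],(400,400),interpolation=cv2.INTER_CUBIC))
cv2.imwrite("pics/st2.png",np.hstack(L)[:,:,::-1])
E
```

```text
clock: 17.02
ee_pos: [610.3, 37.8, 161.5]
orientation: [-0.01, 1.0, 0.0, -0.001]
ft_force: [-0.4, -0.2, -5.6]
finger_gap: 0.62
finger_force: 65.1
t 17.02 offset [-0.0016, -0.0046, 0.0505] len 0.0507 rot [[0.0, -0.002, 0.0], [0.002, 0.001, -3.141]] j7 1.63 F [-0.4 -0.2 -5.6] gap 0.62 p [610.3  37.8 161.5]
```

View pics/st2.png

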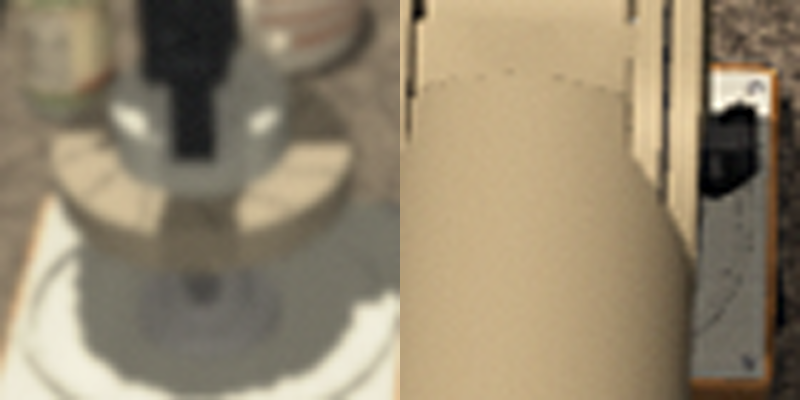

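The side crop shows the stone held level above the spindle: stone centred at column ≈203, shoulder at ≈208. I'll correct the position and feel downward.

```bash
python3 -m creep '{"hand":[0.4,0.4,0.4,0.4,0.4],"offset":[[-0.0015,-0.0045,0.002],[-0.0015,-0.0045,0.005],[-0.0015,-0.0045,0.007],[-0.0015,-0.0045,0.008],[-0.0015,-0.0045,0.008]],"delta_rot":[[0,0,0],[0,0,0],[0,0,0],[0,0,0],[0,0,0]]}'; python3 go.py 611.9 33.2 111 1.59
```

```text
clock: 17.75
ee_pos: [612.7, 32.4, 154.2]
orientation: [-0.009, 1.0, 0.0, -0.0]
ft_force: [0.2, 0.2, -5.7]
finger_gap: 0.623
finger_force: 65.1
t 17.75 offset [0.0008, 0.0008, 0.0432] len 0.0432 rot [[0.0, -0.0, -0.001], [-0.0, -0.0, 3.141]] j7 1.65 F [ 0.2  0.2 -5.7] gap 0.623 p [612.7  32.4 154.2]
```

```bash
python3 -m creep '{"hand":[0.4,0.4,0.4,0.4,0.4],"offset":[[0.0004,0.0005,0.001],[0.0004,0.0005,0.002],[0.0004,0.0005,0.003],[0.0004,0.0005,0.004],[0.0004,0.0005,0.0045]],"delta_rot":[[0,0,0],[0,0,0],[0,0,0],[0,0,0],[0,0,0]]}'; python3 go.py 611.9 33.2 111 1.59
```

```text
clock: 18.38
ee_pos: [612.3, 32.8, 149.7]
orientation: [-0.009, 1.0, 0.0, -0.0]
ft_force: [-0.3, -0.6, -4.9]
finger_gap: 0.619
finger_force: 65.2
t 18.38 offset [0.0004, 0.0004, 0.0387] len 0.0387 rot [[0.0, -0.0, -0.001], [-0.0, -0.0, 3.141]] j7 1.65 F [-0.3 -0.6 -4.9] gap 0.619 p [612.3  32.8 149.7]
```

```bash
python3 -m creep '{"hand":[0.4,0.4,0.4,0.4,0.4],"offset":[[0,0,0.0008],[0,0,0.0016],[0,0,0.0024],[0,0,0.0032],[0,0,0.0032]],"delta_rot":[[0,0,0],[0,0,0],[0,0,0],[0,0,0],[0,0,0]]}'; python3 go.py 611.9 33.2 111 1.59
```

```text
clock: 19.0
ee_pos: [612.3, 32.8, 146.5]
orientation: [-0.009, 1.0, 0.0, -0.0]
ft_force: [0.5, 0.1, -4.8]
finger_gap: 0.624
finger_force: 65.1
t 19.0 offset [0.0004, 0.0004, 0.0355] len 0.0355 rot [[0.0, -0.0, -0.001], [-0.0, -0.0, 3.141]] j7 1.65 F [ 0.5  0.1 -4.8] gap 0.624 p [612.3  32.8 146.5]
```

```bash
python3 -m creep '{"hand":[0.4,0.4,0.4,0.4,0.4],"offset":[[0,0,0.0015],[0,0,0.003],[0,0,0.0045],[0,0,0.006],[0,0,0.007]],"delta_rot":[[0,0,0],[0,0,0],[0,0,0],[0,0,0],[0,0,0]]}'; python3 go.py 611.9 33.2 111 1.59
```

```text
clock: 19.62
ee_pos: [612.3, 32.8, 139.4]
orientation: [-0.009, 1.0, 0.0, -0.0]
ft_force: [-0.5, 0.6, -5.2]
finger_gap: 0.625
finger_force: 65.2
t 19.62 offset [0.0004, 0.0004, 0.0284] len 0.0284 rot [[0.0, -0.0, -0.001], [-0.0, -0.0, 3.141]] j7 1.65 F [-0.5  0.6 -5.2] gap 0.625 p [612.3  32.8 139.4]
```

```bash
python3 -m creep '{"hand":[0.4,0.4,0.4,0.4,0.4],"offset":[[0,0,0.0008],[0,0,0.0016],[0,0,0.0024],[0,0,0.0032],[0,0,0.0032]],"delta_rot":[[0,0,0],[0,0,0],[0,0,0],[0,0,0],[0,0,0]]}'; python3 go.py 611.9 33.2 111 1.59
```

```text
clock: 20.25
ee_pos: [612.3, 32.8, 136.3]
orientation: [-0.009, 1.0, 0.0, -0.0]
ft_force: [-0.9, -0.0, -6.3]
finger_gap: 0.621
finger_force: 65.1
t 20.25 offset [0.0004, 0.0004, 0.0253] len 0.0253 rot [[0.0, -0.0, -0.001], [-0.0, -0.0, 3.141]] j7 1.65 F [-0.9 -0.  -6.3] gap 0.621 p [612.3  32.8 136.3]
```

```bash
python3 -m creep '{"hand":[0.4,0.4,0.4,0.4,0.4],"offset":[[0,0,0.0006],[0,0,0.0012],[0,0,0.0018],[0,0,0.0024],[0,0,0.0024]],"delta_rot":[[0,0,0],[0,0,0],[0,0,0],[0,0,0],[0,0,0]]}'; python3 go.py 611.9 33.2 111 1.59; python3 -c "
from h import *;print(np.round(robot.sense()['ft_torque'],3))"
```

```text
clock: 20.88
ee_pos: [612.3, 32.8, 133.9]
orientation: [-0.009, 1.0, 0.0, -0.0]
ft_force: [-0.5, 0.4, -5.1]
finger_gap: 0.619
finger_force: 65.2
t 20.88 offset [0.0004, 0.0004, 0.0229] len 0.0229 rot [[0.0, -0.0, -0.001], [-0.0, -0.0, 3.141]] j7 1.65 F [-0.5  0.4 -5.1] gap 0.619 p [612.3  32.8 133.9]
[ 0.014 -0.017  0.017]
```

```bash
python3 -m creep '{"hand":[0.4,0.4,0.4,0.4,0.4],"offset":[[0,0,0.0015],[0,0,0.003],[0,0,0.005],[0,0,0.007],[0,0,0.009]],"delta_rot":[[0,0,0],[0,0,0],[0,0,0],[0,0,0],[0,0,0]]}'; python3 go.py 611.9 33.2 111 1.59
```

```text
clock: 21.5
ee_pos: [612.3, 32.8, 124.8]
orientation: [-0.009, 1.0, 0.0, -0.0]
ft_force: [-0.1, -0.0, -5.5]
finger_gap: 0.621
finger_force: 65.2
t 21.5 offset [0.0004, 0.0004, 0.0138] len 0.0138 rot [[0.0, -0.0, -0.001], [-0.0, -0.0, 3.141]] j7 1.66 F [-0.1 -0.  -5.5] gap 0.621 p [612.3  32.8 124.8]
```

```bash
python3 -m creep '{"hand":[0.4,0.4,0.4,0.4,0.4],"offset":[[0,0,0.002],[0,0,0.004],[0,0,0.006],[0,0,0.0075],[0,0,0.0085]],"delta_rot":[[0,0,0],[0,0,0],[0,0,0],[0,0,0],[0,0,0]]}'; python3 go.py 611.9 33.2 111 1.59
```

```text
clock: 22.12
ee_pos: [612.3, 32.8, 116.4]
orientation: [-0.009, 1.0, 0.0, 0.0]
ft_force: [0.3, -0.4, -4.9]
finger_gap: 0.616
finger_force: 65.2
t 22.12 offset [0.0004, 0.0004, 0.0054] len 0.0054 rot [[0.0, 0.0, -0.001], [0.0, -0.0, 3.141]] j7 1.66 F [ 0.3 -0.4 -4.9] gap 0.616 p [612.3  32.8 116.4]
```

```bash
python3 -m creep '{"hand":[0.4,0.4,0.4,0.4,0.4],"offset":[[0,0,0.001],[0,0,0.002],[0,0,0.0028],[0,0,0.0034],[0,0,0.004]],"delta_rot":[[0,0,0],[0,0,0],[0,0,0],[0,0,0],[0,0,0]]}'; python3 go.py 611.9 33.2 111 1.59
```

```text
clock: 22.75
ee_pos: [612.3, 32.8, 112.4]
orientation: [-0.009, 1.0, 0.0, 0.0]
ft_force: [-0.8, 0.2, -4.9]
finger_gap: 0.621
finger_force: 65.2
t 22.75 offset [0.0004, 0.0004, 0.0014] len 0.0015 rot [[0.0, 0.0, -0.001], [0.0, -0.0, 3.141]] j7 1.66 F [-0.8  0.2 -4.9] gap 0.621 p [612.3  32.8 112.4]
```

```bash
python3 -m creep '{"hand":[0.4,0.4,0.4,0.4,0.4],"offset":[[0,0,0.0003],[0,0,0.0006],[0,0,0.0009],[0,0,0.0012],[0,0,0.0014]],"delta_rot":[[0,0,0],[0,0,0],[0,0,0],[0,0,0],[0,0,0]]}'; python3 go.py 611.9 33.2 111 1.59
```

```text
clock: 23.38
ee_pos: [612.3, 32.8, 111.3]
orientation: [-0.009, 1.0, 0.0, -0.0]
ft_force: [-3.5, -1.0, 0.3]
finger_gap: 0.622
finger_force: 65.6
t 23.38 offset [0.0004, 0.0004, 0.0003] len 0.0006 rot [[0.0, -0.0, -0.001], [-0.0, -0.0, 3.141]] j7 1.67 F [-3.5 -1.   0.3] gap 0.622 p [612.3  32.8 111.3]
```

The stone touches down at z = 111.3 and its weight has transferred. I'll release gently and rise.

```bash
python3 -m creep '{"hand":[0.66,0.72,0.85,1,1],"offset":[[0,0,0.0002],[0,0,0.0002],[0,0,0],[0,0,0],[0,0,-0.003]],"delta_rot":[[0,0,0],[0,0,0],[0,0,0],[0,0,0],[0,0,0]]}' 20; python3 -m creep '{"hand":[1,1,1,1,1],"offset":[[0,0,-0.02],[0,0,-0.06],[0,0,-0.1],[0.05,0.03,-0.12],[0.09,0.07,-0.12]],"delta_rot":[[0,0,0],[0,0,0],[0,0,0],[0,0,0],[0,0,0]]}'; python3 - <<'E'
from h import *
L=[]
for k,u,v,r in(("side",294,250,35),("top",311,207,30)):
    c=robot.read_camera(k);L.append(cv2.resize(c["color"][v-r:v+r,u-r:u+r],(400,400),interpolation=cv2.INTER_CUBIC))
cv2.imwrite("pics/st3.png",np.hstack(L)[:,:,::-1])
E
```

```text
clock: 24.0
ee_pos: [612.2, 32.8, 114.1]
orientation: [-0.009, 1.0, 0.0, -0.0]
ft_force: [-0.3, 0.2, -0.5]
finger_gap: 0.998
finger_force: 0.0
clock: 24.62
ee_pos: [521.1, 100.6, 237.0]
orientation: [-0.008, 1.0, 0.001, 0.002]
ft_force: [-0.2, 1.3, -0.7]
finger_gap: 1.001
finger_force: 0.0
```

View pics/st3.png

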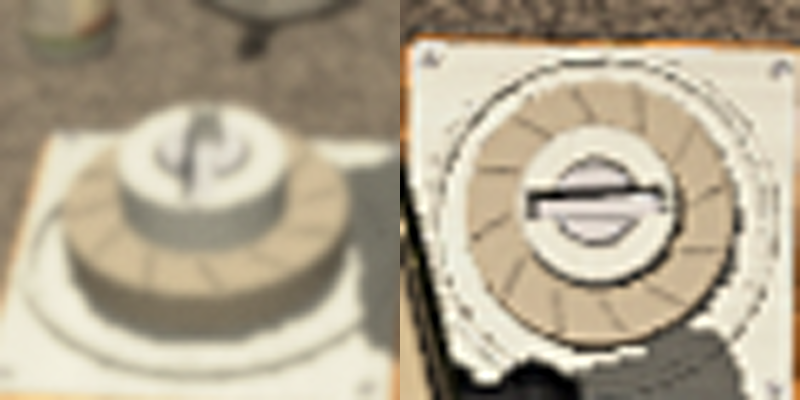

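The stone sits level and centred, with the keyways in line with the slot and the spindle end just proud of the boss. Handing in.

```bash
python3 -m creep '{"hand":[1,1,1,1,1],"offset":[[0,0,0],[0,0,0],[0,0,0],[0,0,0],[0,0,0]],"delta_rot":[[0,0,0],[0,0,0],[0,0,0],[0,0,0],[0,0,0]]}'; python3 -c "
from plant import robot;print(robot.job_done())"
```

```text
clock: 25.35
ee_pos: [521.2, 100.8, 233.9]
orientation: [-0.009, 1.0, -0.0, -0.0]
ft_force: [0.4, 0.3, 0.9]
finger_gap: 1.0
finger_force: 0.0
the job is handed in; nothing more can be done
None
```

I fitted the key in the spindle slot, seated the stone on the shoulder over it and handed the job in at about 25 s; the last pictures show the stone level and centred, though the hand-in gave no pass/fail verdict.

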